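# Clamp the banded sherd for gluing

### The arm

A 7-joint arm with a two-finger parallel gripper is mounted at the origin on the work surface. World frame = base frame: x ahead of the robot, y to its left, z up, the work surface at z = 0. Lengths are in m, angles in rad, forces in N, time in s.
With the tool pointing down it reaches from about 0.425 to 0.925 m from the base axis. Payload 6.8 kg.
Tool frame: the origin (TCP) lies midway between the tips of the shut fingers; the grasp point (between the pads) lies 19 mm behind it; z points along the fingers, y is the line along which they close (so a half turn about z gives the same grasp; the last joint's range is limited). The gripper opens to 85 mm and grips with 20 to 120 N. Pads are 22 mm wide; open, the fingers measure 114 mm over their backs; the gripper's body (76 mm by 85 mm) begins 54 mm behind the grasp point. The pads swing forward as they close: fully open they stand 13 mm farther back than shut.
Start: joints at [1.051, 0.477, 0.022, 1.555, -0.011, 1.109, -0.083], TCP at [0.27, -0.619, 0.231] pointing down, gripper open.
Joint ranges: [-2.96, 2.96], [-0.34, 2.1], [-1.41, 1.46], [0.24, 2.44], [-1.37, 4.51], [0.17, 1.92], [-2.96, 2.96]. Speed limits (rad/s): [2.39, 2.39, 3.14, 3.14, 3.14, 3.14, 3.14].

### API

Orientations are given as a unit quaternion [x, y, z, w].
In Python, from bench import r gives the robot as it stands.
- The arm moves only by the tool arm_command, never from a script. Its argument "plan" is a list of rows, each an object with "travel": the shift along the tool's x, y, z in m, a list of three; "yaw": the turn about the tool's z in rad; "gripper": the closure in counts, from 0 (fully open) to 255 (shut). In form: [{"travel": [dx, dy, dz], "yaw": yaw, "gripper": gripper}, ...]. A call has 1 to 5 rows; each row shifts and turns the commanded pose from where the row before left it, along the tool's axes as they then stand; what a row does not reach is not made up. A row lasts 1/8 s, in which the tool goes at most 62.5 mm and 10.7 degrees, less where a joint would pass 70% of its speed; a pose out of reach is approached as far as the arm can. A call with a gripper value outside its range is refused whole. The fingers move at their own pace and stop on an object; "squeeze" is the grip in N (left out, the last holds). Time passes only in rows, so rows that do not move let the fingers close. It gives the time, the measured TCP pose, the force, the opening and the grip force at its end, in the units of the state.
- r.get_obs(): the state, without advancing time (a new reading comes with each control period).
- r.snapshot(name): name is "side" or "top"; returns a dict with "img" (400x640x3 uint8, red, green, blue), "intrinsics" (3x3 intrinsics, pixels), "k1" (the pictures are not rectified: a ray, as slopes to the right and down, at radius r is drawn at 1 + k1 r^2 times it, then the intrinsics apply), "world_from_camera" (4x4, takes a point from camera to world coordinates). Camera axes: x right, y down, z forward; pixel columns grow to the right and rows downward; lengths in m; the calibration is good to about 2 mm. A picture is of the moment at which its call begins. There is no depth.
- r.close_job(): hands the job in; it is judged then, once.
The state is a dict: "clock": time; "joint_positions": joint angles; "qd": joint speeds; "effort": joint torques, N m; "position": TCP position; "orientation": TCP orientation; "wrist_force": force on the tool from outside, world axes, zero at the start; "torque": the same for the moment, N m; "gripper_width": finger opening in m; "gripper_force": force on a finger pad.
Only numpy, scipy, OpenCV 4.12 (cv2) and the standard library are available. Lean on these libraries where they do the work, as an engineer would, in place of code of your own. Each camera call takes 0.05 s, during which the arm holds its last target. There are 200 camera calls.

### The job

Take the cream sherd with the dark painted bands out of the drying rack and stand it, rim down as it is now, upright on the bed in the middle of the open sherd clamp, its faces towards the two cork-faced jaws; set it down without dropping it and let go. Then turn the clamp's cam knob, either way, until the sprung roller drops into the notch of the brass cam and the jaw closes on the sherd and holds it upright. Leave the other sherds and the things around where they are.

Things in the scene. Friction and masses are not known exactly. Their poses are not given: they have to be found in the camera images.
- sherd_centre (a point): The sherd to clamp: loose, cream with two dark painted bands, about 75 g. A curved plate 9 mm thick (11 mm over its curve), 60 mm wide, 80 mm high in the middle, 49 to 58 at the sides; jagged edge up. It stands on its flat rim in one of the rack's slots. Point half-way up its middle, 40 mm above the rim, mid-thickness. x: across its thickness (to the bulging face), y: along its width, z: up.
- sherd_rim (a point): Middle of the same sherd's rim, its underside; same axes. Pinch the sherd across its thickness in its upper half, above the rack's ledges and the clamp's jaws.
- rack: Wooden drying rack, fixed. Board 190 x 84 x 14 mm, origin under its centre, x along its length. Three slots at x = -68, 0 and +68 mm, each 17 mm wide between ledges 8 mm thick that rise to 36 mm above the table; a sherd stands in each, facing along x, its rim on the board 14 mm above the table. Which slot holds which sherd changes.
- red_sherd_centre (a point): Plain red-brown sherd of the same kind (78 mm high) standing in another slot of the rack; point 38 mm above its rim. Leave alone.
- grey_sherd_centre (a point): Plain dark grey sherd of the same kind (74 mm high) standing in another slot of the rack; point 37 mm above its rim. Leave alone.
- clamp: Sherd clamp, fixed: dark green base 204 x 116 x 12 mm. Origin under its centre, x along its length from the fixed jaw (cork face at x = -70 mm) to the cam (axis at x = 32 mm). Jaws 70 mm wide along y, tops 50 mm above the table; a black rubber bed between them, top at 18 mm. Guide block behind the moving jaw: x = -12 to 2 mm, 37 mm high.
- gap (a point): Middle of the open gap between the jaws (20 mm wide when open), on the bed's surface, at x = -60 mm, y = 0, z = 18 mm of the clamp. Axes as the clamp's: x across the gap, y along the jaws, z up.
- jaw (a joint): Moving jaw's slide in m: 0.013 open (held by the roller riding on the cam's rim); it falls as two springs close the jaw when the roller drops into the notch: about 0.004 closed on the sherd, 0 with nothing in it. The springs press with 10 to 13 N.
- cam (a joint): Angle of cam and knob in rad, counter-clockwise from above. The notch faces the roller at 0 and at 6.28; the start lies between (1.0 to 5.3), so lowering it to 0 or raising it to 6.28 both do. No stops, light friction (about 0.05 N m). Within about 0.35 rad of the roller the springs pull the knob on into place; turning it out again takes about 0.7 N m.
- knob_grip (a point): The cam's knob: black bar 42 x 14 mm, 26 mm high, a white line on top of the half over the notch. Under it a brass cam disc 56 mm across, turning with it, with a V notch 21 mm wide in its rim. Point on the turning axis, 64 mm above the table: 12 mm below the bar's top, 14 mm above its underside, 28 mm above the disc. x: along the bar towards white line and notch, z: up.
- flat1: Buff sherd lying flat beyond the clamp and rack, about 115 x 80 x 10 mm. Leave alone.
- flat2: Red-brown sherd lying flat to the right, about 75 x 60 x 9 mm. Leave alone.
- brush: Flat brush with a wooden handle, 170 mm long, 42 mm wide, lying between clamp and rack. Leave alone.
- glue: White adhesive bottle with a red cap, 48 mm across, 110 mm high. Leave alone.
- cork_ring: Cork pot ring, 110 mm across, 24 mm high. Leave alone.
- roller (a point): Top of the steel follower roller, 14 mm across, behind the cam (+x side), 35 mm above the table. It is carried by the moving jaw: aluminium, cork-faced, sliding along x on two rods at y = +-42 mm; their cross bar lies 10 to 22 mm behind the roller's axis, 38 mm high. The roller moves with the jaw, 13 mm towards the cam's axis if the notch takes it fully.
There are look-alikes about, which are no part of the job. What is shaped like the part that bears sherd_centre but blue is not meant. What is shaped like the clamp but pink is not meant.

How it is judged:
By the outcome, as a careful person would: the job done as asked, in the order asked, and still so for the second after the job is handed in, with the robot touching nothing.
It also fails if it takes over 72 s, if anything falls off the work surface, if the arm or the gripper's body presses on something with over 40 N, if the wrist force passes 120 N, or if a joint passes its speed limit or range.

## Working session

There is one attempt and no reset: what is moved stays moved. The work goes in short steps, Python scripts to look and compute and a tool call to move; the robot and the scene stay as the last step left them, time stands still between calls to the robot, and variables do not carry over. Pictures are saved under pics/ and viewed, at most 12 in all, crops included, and the job is handed in when it is done.

Besides the shell and the picture viewer there is one more tool, called after ">>>" as name(argument=value, ...) on one line, values as JSON. arm_command: Moves the arm, as the interface text tells. Its arguments: {"type":"object","properties":{"plan":{"type":"array"},"squeeze":{"type":"number"}},"required":["plan"]}

```bash
ls; mkdir -p pics
python3 - <<'E'
from bench import r
import cv2
for n in("top","side"):
    s=r.snapshot(n);cv2.imwrite(f"pics/{n}0.png",s["img"][:,:,::-1]);print(s["intrinsics"],s["k1"],s["world_from_camera"].round(3) )
o=r.get_obs();print(o)
E
```

```text
pics
[[416.66880697   0.         319.25788455]
 [  0.         416.66880697 202.66321278]
 [  0.           0.           1.        ]] -0.09585584637871053 [[ 0.026 -0.987  0.161  0.306]
 [-0.999 -0.023  0.025 -0.007]
 [-0.021 -0.162 -0.987  1.348]
 [ 0.     0.     0.     1.   ]]
[[446.75847791   0.         317.53420411]
 [  0.         446.75847791 199.01062143]
 [  0.           0.           1.        ]] -0.02394759178903346 [[-0.765 -0.333  0.551 -0.173]
 [-0.643  0.365 -0.673  0.829]
 [ 0.023 -0.87  -0.493  0.676]
 [ 0.     0.     0.     1.   ]]
{'clock': 0.1, 'joint_positions': array([ 1.05093265,  0.47771456,  0.02234153,  1.55631904, -0.01147849,
        1.10930038, -0.08307331]), 'qd': array([ 0.00044747, -0.00115121, -0.00040935, -0.00242872, -0.00084544,
       -0.00044643, -0.00130777]), 'effort': array([ 5.13273131e-03, -5.97752237e+01,  1.61388081e+00, -2.81953382e+01,
        1.27750420e-02,  5.01023591e-03, -4.52162254e-06]), 'position': array([ 0.26993209, -0.61811353,  0.23043902]), 'orientation': array([ 9.78874878e-01,  2.04458608e-01, -2.30552999e-04, -7.72886730e-04]), 'wrist_force': array([-0.22185319, -0.35792877, -0.33117413]), 'torque': array([-0.01505998, -0.00094647,  0.01453902]), 'gripper_force': 0.0, 'gripper_width': 0.08552319397882593}
```

View pics/top0.png

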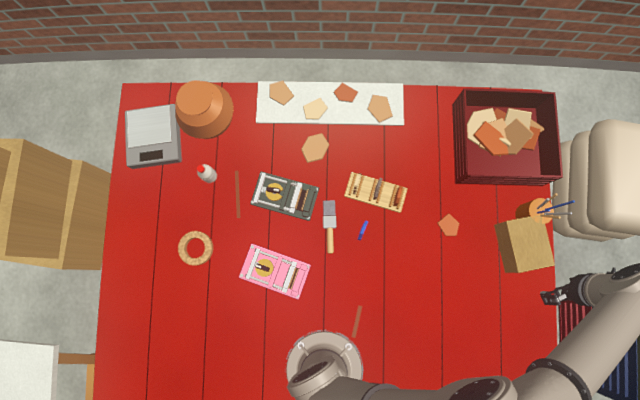

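View pics/side0.png

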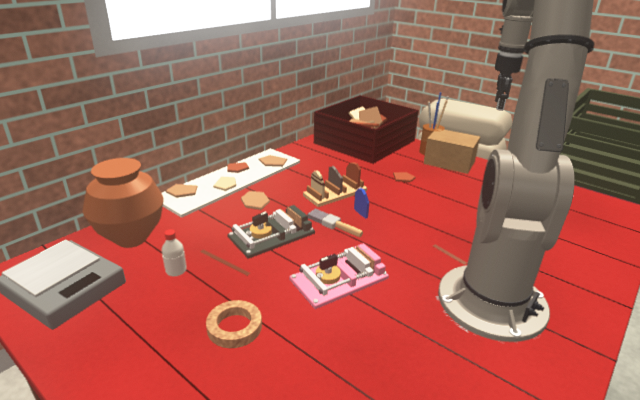

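The top view shows the dark green clamp at about (285,195), with its cam on the left and jaws on the right. The rack is at about (376,192), the pink clamp look-alike at (275,270) and the blue sherd at (363,230). I'll zoom in next.

```bash
cat > h.py <<'E'
import numpy as np,cv2
from bench import r
def shot(n):
    s=r.snapshot(n); return s
def ray(s,uv):
    K=s["intrinsics"];k=s["k1"];d=np.array([(uv[0]-K[0,2])/K[0,0],(uv[1]-K[1,2])/K[1,1]]);u=d.copy()
    for _ in range(20): u=d/(1+k*(u@u))
    T=s["world_from_camera"]; return T[:3,3],T[:3,:3]@np.array([*u,1])
def onz(s,uv,z):
    o,d=ray(s,uv);return o+d*(z-o[2])/d[2]
def tri(s1,a,s2,b):
    o,d=ray(s1,a);p,e=ray(s2,b)
    t=np.linalg.lstsq(np.c_[d,-e],p-o,rcond=None)[0]
    A=o+d*t[0];B=p+e*t[1];return (A+B)/2,np.linalg.norm(A-B)
def proj(s,P):
    T=s["world_from_camera"];c=T[:3,:3].T@(np.asarray(P,float)-T[:3,3]);u=c[:2]/c[2]
    u=u*(1+s["k1"]*(u@u));K=s["intrinsics"];return u*K[0,0]+K[:2,2]
def crop(s,x,y,w,h,f,name):
    im=cv2.resize(s["img"][y:y+h,x:x+w,::-1],None,fx=f,fy=f,interpolation=cv2.INTER_CUBIC);return im
E
python3 - <<'E'
from h import *
s=shot("top");t=shot("side")
a=crop(s,245,162,170,62,4.7,0);b=crop(t,222,155,160,100,4.9,0)
w=min(a.shape[1],b.shape[1]);im=np.vstack([a[:,:w],b[:309,:w]]);print(im.shape,a.shape)
cv2.imwrite("pics/z1.png",im)
E
```

```text
(600, 784, 3) (291, 799, 3)
```

View pics/z1.png

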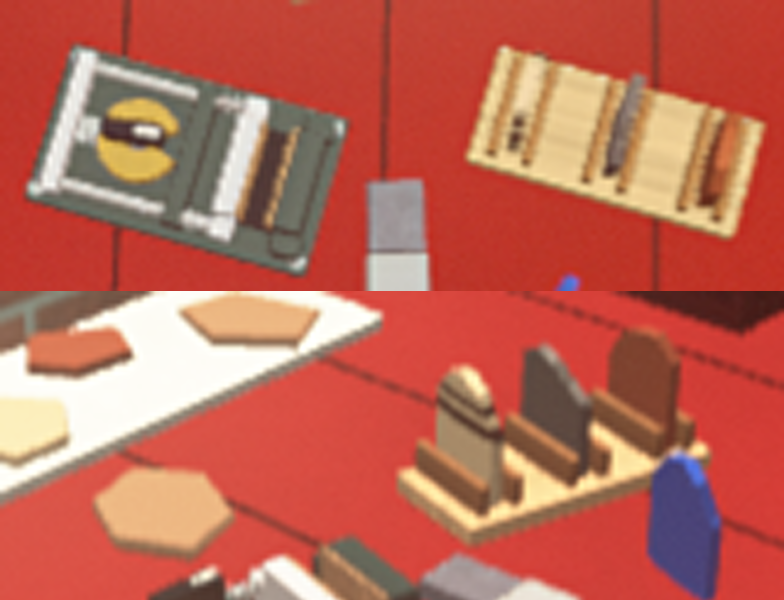

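In the zoom, the cream banded sherd is in the rack's left slot, at crop (520,100) in the top part and standing at (468,440) in the side part. The knob's white line and notch point towards the jaws at (165,135). The roller is opposite, at (88,128), so the cam is about π away from the notch. I'll measure the corners next.

```bash
cat > m.py <<'E'
from h import *
from scipy.spatial.transform import Rotation as R
s=shot("top");t=shot("side")
f=4.7;P=lambda u,v:((u+.5)/f-.5+245,(v+.5)/f-.5+162)
def rect(c,z,axis_rev):
    q=np.array([onz(s,P(*p),z) for p in c]) # TL TR BR BL
    print("len",[np.linalg.norm(q[i]-q[(i+1)%4]).round(4) for i in range(4)])
    d=(q[1]-q[0]+q[2]-q[3]); d=d/np.linalg.norm(d); return q.mean(0),(-d if axis_rev else d)
rc,rx=rect([(500,45),(765,122),(735,237),(468,160)],.014,False)
cc,cx=rect([(78,45),(347,122),(300,272),(27,197)],.012,True)
print("rack",rc,rx,np.arctan2(rx[1],rx[0]));print("clamp",cc,cx,np.arctan2(cx[1],cx[0]))
cy=np.array([-cx[1],cx[0],0])
w=lambda c,x,p:c*[1,1,0]+x*p[0]+np.array([-x[1],x[0],0])*p[1]+[0,0,p[2]]
print("slot",w(rc,rx,(-.068,0,0)),"gap",w(cc,cx,(-.06,0,.018)),"knob",w(cc,cx,(.032,0,.064)))
# sherd by mask / side view check
fl=4.9;Q=lambda u,v:((u+.5)/fl-.5+222,(v-291+.5)/fl-.5+155)
for nm,p in [("rack corners",[(x,y,.014) for x in(-.095,.095) for y in(-.042,.042)])]:
    for k in p: print(nm,k,(proj(t,w(rc,rx,k))-[222,155])*fl+[0,291])
print("sherdtop", (proj(t,w(rc,rx,(-.068,0,.094)))-[222,155])*fl+[0,291],(proj(s,w(rc,rx,(-.068,0,.094)))-[245,162])*f)
for z in(.0,.03): print("rim",(proj(s,w(rc,rx,(-.068,z,.07)))-[245,162])*f)
print("knobtop",(proj(s,w(cc,cx,(.032,0,.076)))-[245,162])*f, "jaws",[(proj(s,w(cc,cx,(-.05,y,.05)))-[245,162])*f for y in(-.035,.035)],[(proj(s,w(cc,cx,(-.07,y,.05)))-[245,162])*f for y in(-.035,.035)])
o=r.get_obs();Rm=R.from_quat(o["orientation"]);print(Rm.as_matrix().round(3),o["joint_positions"])
E
python3 m.py
```

```text
len [np.float64(0.1916), np.float64(0.0839), np.float64(0.191), np.float64(0.0848)]
len [np.float64(0.1975), np.float64(0.1098), np.float64(0.1975), np.float64(0.1132)]
rack [ 0.56475792 -0.15651413  0.014     ] [-0.26171825 -0.96514432  0.        ] -1.8355984032898987
clamp [0.54589661 0.14112039 0.012     ] [ 0.25053537  0.96810745 -0.        ] 1.31756310439855
slot [ 0.58255476 -0.09088431  0.        ] gap [0.53086448 0.08303394 0.018     ] knob [0.55391374 0.17209983 0.064     ]
rack corners (-0.095, -0.042, 0.014) [467.46782326 529.06162117]
rack corners (-0.095, 0.042, 0.014) [391.39151608 472.50939508]
rack corners (0.095, -0.042, 0.014) [708.85095898 449.67221803]
rack corners (0.095, 0.042, 0.014) [628.03366319 400.00996633]
sherdtop [467.57266496 373.04631018] [528.51891861  86.73431112]
rim [526.02559159  94.4491725 ]
rim [538.23593021  52.3534119 ]
knobtop [129.48545893 126.30553909] jaws [array([265.04752428, 117.2025717 ]), array([235.60857479, 215.61977663])] [array([293.38998584, 125.0833634 ]), array([264.14362048, 223.67273019])]
[[ 0.916  0.4   -0.   ]
 [ 0.4   -0.916  0.001]
 [-0.    -0.001 -1.   ]] [ 1.05087637  0.47728914  0.02238109  1.55573851 -0.01152182  1.10929318
 -0.08308   ]
```

The rack measures 190 × 84 mm as it should, and the sherd's predicted position matches both views. I'll start moving.

>>> arm_command(plan=[{"travel": [0.034,-0.049,0],"yaw": 0,"gripper": 130},{"travel": [0.034,-0.049,0],"yaw": 0,"gripper": 130},{"travel": [0.034,-0.049,0],"yaw": 0,"gripper": 130},{"travel": [0.034,-0.049,0],"yaw": 0,"gripper": 130},{"travel": [0.034,-0.049,0],"yaw": 0,"gripper": 130}], squeeze=30)

```text
clock: 0.92
position: [0.3282, -0.3241, 0.2315]
orientation: [0.979, 0.204, 0.0, 0.0]
wrist_force: [1.2, 1.6, 0.8]
gripper_width: 0.0419
gripper_force: 0.0
```

>>> arm_command(plan=[{"travel": [0,0,0],"yaw": 0.17,"gripper": 130},{"travel": [0,0,0],"yaw": 0.17,"gripper": 130},{"travel": [0,0,0],"yaw": 0.17,"gripper": 130},{"travel": [0,0,0],"yaw": 0.167,"gripper": 130},{"travel": [0,0,0],"yaw": 0,"gripper": 130}])

```text
clock: 1.55
position: [0.3279, -0.326, 0.2314]
orientation: [0.991, -0.131, 0.0, 0.0]
wrist_force: [-0.8, 0.3, -0.4]
gripper_width: 0.0416
gripper_force: 0.0
```

```bash
cat > go.py <<'E'
import sys
from h import *
from scipy.spatial.transform import Rotation as R
def go(tgt,yang=None):
    o=r.get_obs();M=R.from_quat(o["orientation"]).as_matrix();p=o["position"]
    a=np.arctan2(M[1,1],M[0,1])
    print("t",o["clock"],"pos",p.round(4),"yang",a.round(4),"zaxis",M[:,2].round(4),"q",o["joint_positions"].round(2),"w",o["gripper_width"].round(4),"gf",np.round(o["gripper_force"],1),"F",np.round(o["wrist_force"],1))
    d=np.array(tgt)-p;print("tool travel",(M.T@d).round(4))
    if yang is not None: print("yaw",-((yang-a+np.pi/2)%np.pi-np.pi/2))
if __name__=="__main__":
    v=[float(x) for x in sys.argv[1:]];go(v[:3],v[3] if len(v)>3 else None)
E
python3 go.py .5826 -.0909 .20 -1.8356
```

```text
Traceback (most recent call last):
  File "go.py", line 11, in <module>
    v=[float(x) for x in sys.argv[1:]];go(v[:3],v[3] if len(v)>3 else None)
                                       ~~^^^^^^^^^^^^^^^^^^^^^^^^^^^^^^^^^^
  File "go.py", line 7, in go
    print("t",o["clock"],"pos",p.round(4),"yang",a.round(4),"zaxis",M[:,2].round(4),"q",o["joint_positions"].round(2),"w",o["gripper_width"].round(4),"gf",np.round(o["gripper_force"],1),"F",np.round(o["wrist_force"],1))
                                                                                                                          ^^^^^^^^^^^^^^^^^^^^^^^^
AttributeError: 'float' object has no attribute 'round'
```

```bash
sed -i 's/o\["gripper_width"\].round(4)/round(o["gripper_width"],4)/' go.py && python3 go.py .5826 -.0909 .16 -1.8356
```

```text
t 1.55 pos [ 0.3279 -0.326   0.2314] yang -1.8345 zaxis [ 2.e-04 -2.e-04 -1.e+00] q [ 0.69  0.13 -0.05  2.04  0.01  0.97 -1.2 ] w 0.0416 gf 0.0 F [-0.8  0.3 -0.4]
tool travel [ 0.1846 -0.2934  0.0714]
yaw 0.001132319083453126
```

>>> arm_command(plan=[{"travel": [0.031,-0.049,0],"yaw": 0,"gripper": 130},{"travel": [0.031,-0.049,0],"yaw": 0,"gripper": 130},{"travel": [0.031,-0.049,0],"yaw": 0,"gripper": 130},{"travel": [0.031,-0.049,0],"yaw": 0,"gripper": 130},{"travel": [0.031,-0.049,0],"yaw": 0,"gripper": 130}])

```text
clock: 2.17
position: [0.543, -0.129, 0.2314]
orientation: [0.991, -0.13, 0.0, 0.0]
wrist_force: [0.7, -1.2, 0.2]
gripper_width: 0.0422
gripper_force: 0.0
```

>>> arm_command(plan=[{"travel": [0.0296,-0.048,0.05],"yaw": 0,"gripper": 130},{"travel": [0,0,0.05],"yaw": 0,"gripper": 130},{"travel": [0,0,0],"yaw": 0,"gripper": 130}])

```text
clock: 2.55
position: [0.5728, -0.0977, 0.1363]
orientation: [0.991, -0.13, -0.004, 0.0]
wrist_force: [-0.4, -0.5, 0.4]
gripper_width: 0.0416
gripper_force: 0.0
```

```bash
python3 go.py .5826 -.0909 .056 -1.8356
python3 - <<'E'
from h import *
t=shot("side");s=shot("top")
a=crop(t,270,110,130,100,6,0);b=crop(s,330,150,100,70,4,0)
cv2.imwrite("pics/z2.png",np.hstack([cv2.resize(a,(520,400)),np.vstack([b[:, :280],np.zeros((120,280,3),np.uint8)])]))
E
```

```text
t 2.55 pos [ 0.5728 -0.0977  0.1363] yang -1.8322 zaxis [-8.4e-03  9.0e-04 -1.0e+00] q [ 0.24  0.45 -0.23  1.85  0.13  0.87 -1.88] w 0.0416 gf 0.0 F [-0.4 -0.5  0.4]
tool travel [ 0.0083 -0.0092  0.0802]
yaw 0.003403367518579614
```

View pics/z2.png

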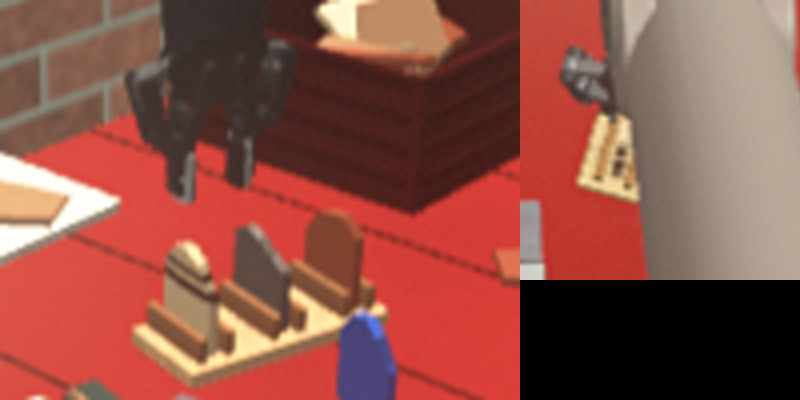

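The picture shows the fingers straddling the area above the cream sherd, with the tips at crop (180,195) and (240,180) and the sherd's top at (188,243). The neighbouring sherds are clear. I'll correct the position and descend.

>>> arm_command(plan=[{"travel": [0.0083,-0.0092,0.01],"yaw": 0.003,"gripper": 130},{"travel": [0,0,0],"yaw": 0,"gripper": 130},{"travel": [0,0,0],"yaw": 0,"gripper": 130}])

```text
clock: 3.02
position: [0.5866, -0.0916, 0.1305]
orientation: [0.991, -0.134, 0.0, 0.0]
wrist_force: [0.1, -0.7, 0.7]
gripper_width: 0.0419
gripper_force: 0.0
```

```bash
python3 go.py .5826 -.0909 .056 -1.8356
```

```text
t 3.025 pos [ 0.5866 -0.0916  0.1305] yang -1.8389 zaxis [ 9.e-04 -2.e-04 -1.e+00] q [ 0.23  0.47 -0.23  1.83  0.14  0.85 -1.91] w 0.0419 gf 0.0 F [ 0.1 -0.7  0.7]
tool travel [-0.0041  0.0004  0.0745]
yaw -0.003257910495941374
```

>>> arm_command(plan=[{"travel": [-0.004,0,0.025],"yaw": -0.003,"gripper": 130},{"travel": [0,0,0.025],"yaw": 0,"gripper": 130},{"travel": [0,0,0.022],"yaw": 0,"gripper": 130},{"travel": [0,0,0],"yaw": 0,"gripper": 130}])

```text
clock: 3.52
position: [0.5811, -0.0906, 0.0568]
orientation: [0.991, -0.132, -0.001, 0.0]
wrist_force: [0.2, -0.3, 0.7]
gripper_width: 0.0419
gripper_force: 0.0
```

```bash
python3 go.py .5826 -.0909 .056 -1.8356;  python3 - <<'E'
from h import *
t=shot("side");s=shot("top")
a=crop(t,285,140,80,80,5,0);b=crop(s,330,150,80,80,5,0)
cv2.imwrite("pics/z3.png",np.hstack([a,b]))
E
```

```text
t 3.525 pos [ 0.5811 -0.0906  0.0568] yang -1.836 zaxis [-3.e-03  1.e-04 -1.e+00] q [ 0.21  0.56 -0.21  1.89  0.17  0.71 -1.94] w 0.0419 gf 0.0 F [ 0.2 -0.3  0.7]
tool travel [ 0.0015 -0.0001  0.0008]
yaw -0.00041080728693421165
```

View pics/z3.png

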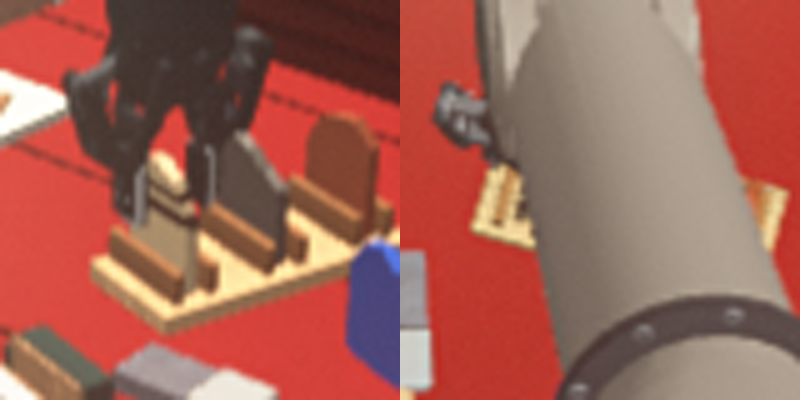

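The fingers straddle the cream sherd, with pads at crop (138,195) and (205,175). I'll close them.

>>> arm_command(plan=[{"travel": [0.0015,0,0],"yaw": 0,"gripper": 180},{"travel": [0,0,0],"yaw": 0,"gripper": 200},{"travel": [0,0,0],"yaw": 0,"gripper": 255},{"travel": [0,0,0],"yaw": 0,"gripper": 255},{"travel": [0,0,0],"yaw": 0,"gripper": 255}], squeeze=40)

```text
clock: 4.25
position: [0.5843, -0.091, 0.0585]
orientation: [0.991, -0.132, 0.001, 0.0]
wrist_force: [-1.2, -0.5, 5.6]
gripper_width: 0.0086
gripper_force: 40.3
```

>>> arm_command(plan=[{"travel": [0,0,-0.01],"yaw": 0,"gripper": 255},{"travel": [0,0,-0.03],"yaw": 0,"gripper": 255},{"travel": [0,0,-0.04],"yaw": 0,"gripper": 255},{"travel": [0,0,-0.03],"yaw": 0,"gripper": 255},{"travel": [0,0,0],"yaw": 0,"gripper": 255}])

```text
clock: 4.88
position: [0.5854, -0.0909, 0.1706]
orientation: [0.991, -0.132, 0.003, -0.0]
wrist_force: [0.8, 0.2, -0.5]
gripper_width: 0.0087
gripper_force: 39.5
```

```bash
python3 go.py .5309 .083 .16 1.3176
```

```text
t 4.875 pos [ 0.5854 -0.0909  0.1706] yang -1.8361 zaxis [ 5.e-03 -4.e-04 -1.e+00] q [ 0.23  0.42 -0.24  1.81  0.12  0.93 -1.89] w 0.0087 gf 39.5 F [ 0.8  0.2 -0.5]
tool travel [-0.0983 -0.1535  0.0103]
yaw -0.012082605865889384
```

>>> arm_command(plan=[{"travel": [-0.0245,-0.0384,0],"yaw": -0.012,"gripper": 255},{"travel": [-0.0245,-0.0384,0],"yaw": 0,"gripper": 255},{"travel": [-0.0245,-0.0384,0],"yaw": 0,"gripper": 255},{"travel": [-0.0245,-0.0384,0],"yaw": 0,"gripper": 255},{"travel": [0,0,0],"yaw": 0,"gripper": 255}])

```text
clock: 5.5
position: [0.5258, 0.0868, 0.1669]
orientation: [0.992, -0.123, -0.001, -0.001]
wrist_force: [0.7, 0.0, -1.5]
gripper_width: 0.0088
gripper_force: 39.4
```

```bash
python3 - <<'E'
from h import *
s=shot("top");t=shot("side")
cx=np.array([.2505,.9681,0]);cy=np.array([-.9681,.2505,0]);c=np.array([.5459,.1411,0])
for s,nm in((s,"top0"),(t,"side0")):
  im=cv2.imread(f"pics/{nm}.png")[:,:,::-1].astype(np.float32)
  xs=np.arange(-.084,-.02,.002);ys=np.arange(-.02,.021,.004);acc=0
  for y in ys:
    p=np.array([proj(s,c+cx*x+cy*y+[0,0,.05]) for x in xs],np.float32)
    acc=acc+cv2.remap(im,p[None,:,0],p[None,:,1],cv2.INTER_LINEAR)[0]/len(ys)
  print(nm)
  for x,a in zip(xs,acc): print(round(x*1000),a.astype(int),end="; ")
# y extent of jaw across white moving jaw top x=-.04
s=shot("top");im=cv2.imread("pics/top0.png")[:,:,::-1].astype(np.float32)
ys=np.arange(-.05,.051,.0025)
acc=np.mean([cv2.remap(im,*[np.array([proj(s,c+cx*x+cy*y+[0,0,.05]) for y in ys],np.float32)[None,:,k] for k in(0,1)],cv2.INTER_LINEAR)[0] for x in(-.043,-.04,-.037)],0)
print("\ny",[(round(y*1000,1),int(a[1])) for y,a in zip(ys,acc)])
E
python3 go.py .5309 .083 .16 1.3176
```

```text
top0
-84 [109 111  98]; -82 [108 109  97]; -80 [105 108  96]; -78 [104 107  95]; -76 [108 107  93]; -74 [129 113  91]; -72 [164 133  97]; -70 [167 131  93]; -68 [138 105  77]; -66 [106  78  63]; -64 [87 62 56]; -62 [82 58 54]; -60 [82 58 54]; -58 [82 58 54]; -56 [87 62 55]; -54 [112  79  61]; -52 [151 110  76]; -50 [183 142 101]; -48 [205 173 141]; -46 [220 205 190]; -44 [228 224 219]; -42 [230 229 225]; -40 [231 230 226]; -38 [233 231 226]; -36 [235 233 227]; -34 [227 224 218]; -32 [194 191 183]; -30 [150 148 139]; -28 [115 115 104]; -26 [104 105  93]; -24 [105 106  94]; -22 [107 109  96]; side0
-84 [102 103  89]; -82 [102 102  89]; -80 [102 101  88]; -78 [109 103  87]; -76 [129 111  90]; -74 [159 126  96]; -72 [181 136  99]; -70 [179 132  95]; -68 [164 119  86]; -66 [151 109  80]; -64 [145 105  77]; -62 [142 103  76]; -60 [138 100  75]; -58 [138  96  73]; -56 [142  95  72]; -54 [157 103  78]; -52 [184 129  99]; -50 [217 172 140]; -48 [239 216 191]; -46 [249 241 227]; -44 [251 248 242]; -42 [252 249 244]; -40 [252 250 244]; -38 [252 249 243]; -36 [247 241 233]; -34 [230 220 208]; -3
[... 682 characters left out ...]
np.float64(5.0), 229), (np.float64(7.5), 229), (np.float64(10.0), 230), (np.float64(12.5), 230), (np.float64(15.0), 229), (np.float64(17.5), 229), (np.float64(20.0), 230), (np.float64(22.5), 229), (np.float64(25.0), 229), (np.float64(27.5), 230), (np.float64(30.0), 230), (np.float64(32.5), 217), (np.float64(35.0), 182), (np.float64(37.5), 202), (np.float64(40.0), 221), (np.float64(42.5), 229), (np.float64(45.0), 232), (np.float64(47.5), 234), (np.float64(50.0), 200)]
t 5.65 pos [0.5277 0.0815 0.1671] yang -1.8249 zaxis [-1.3e-03 -9.0e-04 -1.0e+00] q [-0.02  0.34 -0.31  1.94  0.13  0.88 -2.22] w 0.0087 gf 39.5 F [-0.2 -0.6 -1. ]
tool travel [ 0.0027 -0.0023  0.0071]
yaw -0.0008807764551477248
```

>>> arm_command(plan=[{"travel": [0.003,-0.0015,0.025],"yaw": 0,"gripper": 255},{"travel": [0,0,0.022],"yaw": 0,"gripper": 255},{"travel": [0,0,0],"yaw": 0,"gripper": 255},{"travel": [0,0,0],"yaw": 0,"gripper": 255}])

```text
clock: 6.15
position: [0.5318, 0.0824, 0.1213]
orientation: [0.992, -0.127, 0.0, 0.0]
wrist_force: [0.2, 0.5, -1.0]
gripper_width: 0.0089
gripper_force: 39.4
```

```bash
python3 go.py .5306 .082 .10 1.3176;  python3 - <<'E'
from h import *
t=shot("side");s=shot("top")
a=crop(t,225,150,100,100,5,0);b=crop(s,260,160,60,100,5,0)
cv2.imwrite("pics/z4.png",np.hstack([a,b]))
E
```

```text
t 6.15 pos [0.5318 0.0824 0.1213] yang -1.8255 zaxis [ 5.e-04 -1.e-04 -1.e+00] q [-0.03  0.41 -0.3   1.97  0.16  0.79 -2.25] w 0.0089 gf 39.4 F [ 0.2  0.5 -1. ]
tool travel [-0.0011  0.0007  0.0213]
yaw -0.0015493565918456298
```

View pics/z4.png

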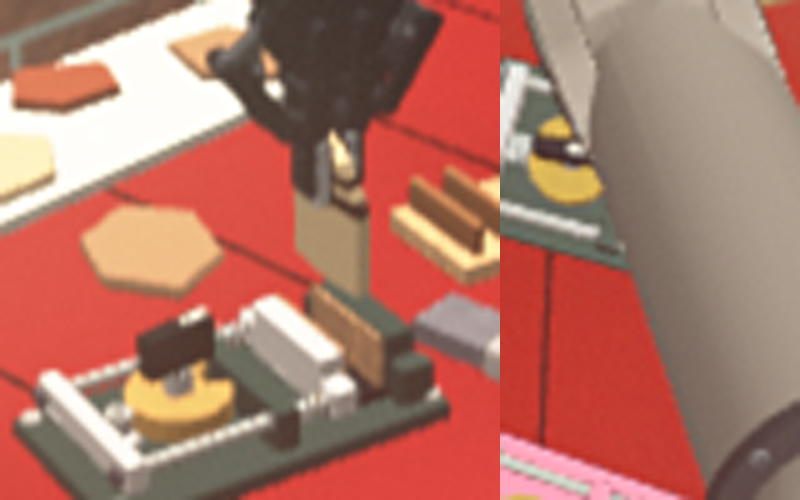

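The side picture shows the sherd hanging upright above the gap. The lower corners of its face are at crop (295,250) and (368,297), and the top of the fixed jaw's cork runs from (308,290) to (385,345).

Run:
```python
from h import *
t=shot("side")
cx=np.array([.2505,.9681,0]);cy=np.array([-.9681,.2505,0]);c=np.array([.5459,.1411,0])
P=lambda p:((proj(t,p)-[225,150])*5).round(0)
p=np.array([.5318,.0824,.0768])
print("rim",[P(p+cx*.0045+cy*y) for y in(-.03,.03)])
print("fixed top",[P(c+cx*-.07+cy*y+[0,0,.05]) for y in(-.035,.035)],"bot",[P(c+cx*-.07+cy*y+[0,0,.018]) for y in(-.035,.035)])
print("mov jaw top",[P(c+cx*-.05+cy*y+[0,0,.05]) for y in(-.035,.035)])
print("unit mm: x",(P(p+cx*.01)-P(p)),"y",P(p+cy*.01)-P(p),"z",P(p+[0,0,.01])-P(p))
# sherd colour column/rows: bottom edge in side pic
im=cv2.resize(t["img"][150:250,225:325],None,fx=5,fy=5,interpolation=cv2.INTER_CUBIC).astype(int)
for u in(310,330,350): print(u,[(v,*im[v,u]) for v in range(236,310,6)])
```

```text
rim [array([288., 251.]), array([348., 299.])]
fixed top [array([307., 283.]), array([377., 340.])] bot [array([307., 333.]), array([377., 390.])]
mov jaw top [array([276., 293.]), array([345., 351.])]
unit mm: x [-16.   5.] y [10.  8.] z [ -1. -16.]
310 [(236, np.int64(174), np.int64(146), np.int64(109)), (242, np.int64(173), np.int64(145), np.int64(110)), (248, np.int64(173), np.int64(146), np.int64(110)), (254, np.int64(172), np.int64(148), np.int64(112)), (260, np.int64(178), np.int64(141), np.int64(107)), (266, np.int64(205), np.int64(105), np.int64(83)), (272, np.int64(221), np.int64(74), np.int64(64)), (278, np.int64(187), np.int64(70), np.int64(60)), (284, np.int64(151), np.int64(80), np.int64(61)), (290, np.int64(161), np.int64(95), np.int64(74)), (296, np.int64(126), np.int64(96), np.int64(76)), (302, np.int64(108), np.int64(88), np.int64(70)), (308, np.int64(106), np.int64(84), np.int64(68))]
330 [(236, np.int64(171), np.int64(143), np.int64(107)), (242, np.int64(173), np.int64(144), np.int64(109)), (248, np.int64(172), np.int64(143), np.int64(108)), (254, np.int64(173), n
[... 472 characters left out ...]
4(110), np.int64(81))]
350 [(236, np.int64(174), np.int64(144), np.int64(108)), (242, np.int64(175), np.int64(147), np.int64(110)), (248, np.int64(174), np.int64(145), np.int64(109)), (254, np.int64(175), np.int64(146), np.int64(110)), (260, np.int64(175), np.int64(146), np.int64(109)), (266, np.int64(175), np.int64(146), np.int64(110)), (272, np.int64(176), np.int64(146), np.int64(110)), (278, np.int64(174), np.int64(145), np.int64(108)), (284, np.int64(177), np.int64(146), np.int64(110)), (290, np.int64(170), np.int64(143), np.int64(108)), (296, np.int64(131), np.int64(121), np.int64(99)), (302, np.int64(102), np.int64(105), np.int64(91)), (308, np.int64(134), np.int64(116), np.int64(93))]
```

>>> arm_command(plan=[{"travel": [-0.001,-0.0014,0.01],"yaw": -0.002,"gripper": 255},{"travel": [0,0,0.015],"yaw": 0,"gripper": 255},{"travel": [0,0,0.0],"yaw": 0,"gripper": 255}])

```text
clock: 6.68
position: [0.5293, 0.0846, 0.0941]
orientation: [0.992, -0.125, -0.002, 0.001]
wrist_force: [-0.2, -0.6, -0.8]
gripper_width: 0.0085
gripper_force: 39.5
```

```bash
python3 go.py .5311 .084 .066 1.3176;  python3 - <<'E'
from h import *
t=shot("side")
cv2.imwrite("pics/z5.png",crop(t,265,165,60,75,8,0))
E
```

```text
t 6.675 pos [0.5293 0.0846 0.0941] yang -1.8216 zaxis [-3.3e-03 -8.0e-04 -1.0e+00] q [-0.04  0.45 -0.29  1.99  0.18  0.74 -2.26] w 0.0085 gf 39.5 F [-0.2 -0.6 -0.8]
tool travel [0.002  0.0001 0.0281]
yaw 0.0023457670810662634
```

View pics/z5.png

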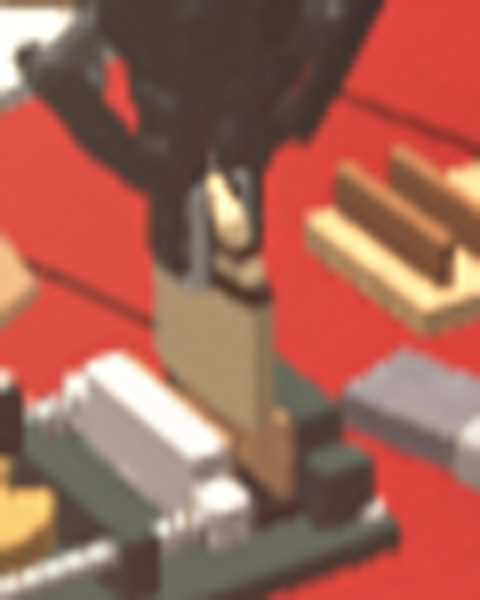

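The sherd's rim, with its lower right corner at about crop (268,435), lies between the white moving jaw at (230,440) and the fixed cork at (290,420). I'll lower it.

>>> arm_command(plan=[{"travel": [0.001,0,0.008],"yaw": 0.002,"gripper": 255},{"travel": [0,0,0.008],"yaw": 0,"gripper": 255},{"travel": [0,0,0.008],"yaw": 0,"gripper": 255},{"travel": [0,0,0],"yaw": 0,"gripper": 255}])

```text
clock: 7.22
position: [0.531, 0.0845, 0.071]
orientation: [0.992, -0.126, -0.001, 0.0]
wrist_force: [0.1, -0.3, -0.2]
gripper_width: 0.0081
gripper_force: 39.5
```

```bash
python3 go.py .5311 .084 .0625 1.3176
```

```text
t 7.225 pos [0.531  0.0845 0.071 ] yang -1.8239 zaxis [-1.5e-03 -3.0e-04 -1.0e+00] q [-0.05  0.48 -0.28  2.    0.2   0.69 -2.28] w 0.0081 gf 39.5 F [ 0.1 -0.3 -0.2]
tool travel [0.0002 0.0004 0.0085]
yaw 0.00013037680311001054
```

>>> arm_command(plan=[{"travel": [0,0,0.003],"yaw": 0,"gripper": 255},{"travel": [0,0,0.002],"yaw": 0,"gripper": 255},{"travel": [0,0,0.0015],"yaw": 0,"gripper": 255},{"travel": [0,0,0],"yaw": 0,"gripper": 255}])

```text
clock: 7.72
position: [0.5316, 0.0846, 0.0653]
orientation: [0.992, -0.126, 0.0, 0.0]
wrist_force: [-0.2, -0.8, -1.9]
gripper_width: 0.0087
gripper_force: 39.5
```

>>> arm_command(plan=[{"travel": [0,0,0.001],"yaw": 0,"gripper": 255},{"travel": [0,0,0],"yaw": 0,"gripper": 255}])

```text
clock: 7.98
position: [0.5316, 0.0846, 0.0643]
orientation: [0.992, -0.126, 0.0, 0.0]
wrist_force: [-0.3, -0.0, -1.1]
gripper_width: 0.0089
gripper_force: 39.5
```

>>> arm_command(plan=[{"travel": [0,0,0.001],"yaw": 0,"gripper": 255},{"travel": [0,0,0],"yaw": 0,"gripper": 255}])

```text
clock: 8.22
position: [0.5316, 0.0846, 0.0633]
orientation: [0.992, -0.126, -0.0, 0.0]
wrist_force: [0.1, -1.0, -1.7]
gripper_width: 0.0088
gripper_force: 39.5
```

>>> arm_command(plan=[{"travel": [0,0,0.001],"yaw": 0,"gripper": 255},{"travel": [0,0,0],"yaw": 0,"gripper": 255}])

```text
clock: 8.48
position: [0.5317, 0.0847, 0.0625]
orientation: [0.992, -0.126, 0.0, -0.0]
wrist_force: [-0.5, 0.3, 1.6]
gripper_width: 0.0088
gripper_force: 39.8
```

>>> arm_command(plan=[{"travel": [0,0,0.0007],"yaw": 0,"gripper": 255},{"travel": [0,0,0],"yaw": 0,"gripper": 255}])

```text
clock: 8.72
position: [0.5318, 0.0847, 0.0625]
orientation: [0.992, -0.126, 0.0, 0.0]
wrist_force: [-1.9, 0.2, 9.6]
gripper_width: 0.0083
gripper_force: 40.9
```

The sherd is on the bed, with 9.6 N upward on the wrist. I'll release it gently.

>>> arm_command(plan=[{"travel": [0,0,-0.0005],"yaw": 0,"gripper": 220},{"travel": [0,0,0],"yaw": 0,"gripper": 195},{"travel": [0,0,0],"yaw": 0,"gripper": 160},{"travel": [0,0,0],"yaw": 0,"gripper": 130},{"travel": [0,0,0],"yaw": 0,"gripper": 130}])

```text
clock: 9.35
position: [0.5316, 0.0846, 0.0621]
orientation: [0.992, -0.126, -0.0, 0.0]
wrist_force: [-0.2, -0.0, -0.0]
gripper_width: 0.0418
gripper_force: 0.0
```

>>> arm_command(plan=[{"travel": [0,0,-0.02],"yaw": 0,"gripper": 130},{"travel": [0,0,-0.04],"yaw": 0,"gripper": 130},{"travel": [0,0,-0.05],"yaw": 0,"gripper": 130},{"travel": [0,0,0],"yaw": 0,"gripper": 130}])

```text
clock: 9.85
position: [0.5343, 0.0854, 0.1761]
orientation: [0.992, -0.126, 0.004, -0.001]
wrist_force: [0.6, -0.3, -1.1]
gripper_width: 0.0419
gripper_force: 0.0
```

```bash
python3 go.py .5539 .1721 .18 ;  python3 - <<'E'
from h import *
t=shot("side");s=shot("top")
a=crop(t,225,160,100,100,5,0);b=crop(s,245,160,60,100,5,0)
cv2.imwrite("pics/z6.png",np.hstack([a,b]))
E
```

```text
t 9.85 pos [0.5343 0.0854 0.1761] yang -1.8242 zaxis [ 0.0077  0.0015 -1.    ] q [-0.01  0.34 -0.32  1.92  0.13  0.9  -2.22] w 0.0419 gf 0.0 F [ 0.6 -0.3 -1.1]
tool travel [-0.0028 -0.0889 -0.0036]
```

View pics/z6.png

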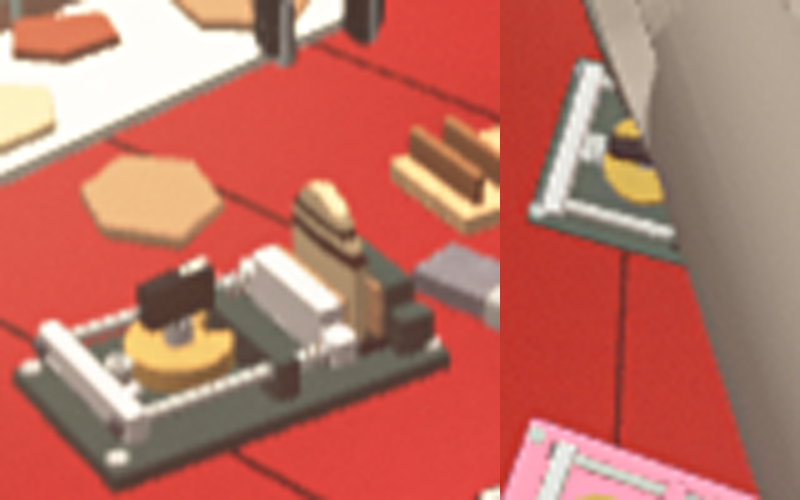

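The sherd stands upright in the gap, with its top at crop (320,185). The knob bar is at (175,290), with the white line towards the jaw. Next I'll measure the knob from the earlier top picture.

Run:
```python
from h import *
s=shot("top");t=shot("side")
im=cv2.imread("pics/top0.png");sub=im[175:205,255:290].astype(int);sub=cv2.resize(im[175:208,255:290],None,fx=8,fy=8,interpolation=cv2.INTER_CUBIC)
hsv=cv2.cvtColor(sub,cv2.COLOR_BGR2HSV)
def big(m):
    n,l,st,c=cv2.connectedComponentsWithStats(m.astype(np.uint8));i=1+np.argmax(st[1:,4]);return l==i
brass=big((hsv[...,0]>17)&(hsv[...,0]<30)&(hsv[...,1]>110)&(hsv[...,2]>130))
full=lambda p:((p[0]+.5)/8-.5+255,(p[1]+.5)/8-.5+175)
c=cv2.findContours(brass.astype(np.uint8),0,1)[0];c=max(c,key=cv2.contourArea)
(pc,rad)=cv2.minEnclosingCircle(c);print("disc",onz(s,full(pc),.036),"diam",2*rad/8*1.31/417)
e=cv2.fitEllipse(cv2.convexHull(c));print("ell",onz(s,full(e[0]),.036),np.array(e[1])/8*1.31/417)
cl=np.array(pc);yy,xx=np.mgrid[:sub.shape[0],:sub.shape[1]];near=np.hypot(xx-pc[0],yy-pc[1])<rad*.95
dark=near&(hsv[...,2]<100);wh=near&(hsv[...,1]<60)&(hsv[...,2]>150)
W=lambda p,z:onz(s,full(p),z)
bar=(dark|wh);pts=np.argwhere(bar)[:,::-1].astype(np.float32);print(dark.sum(),wh.sum())
r_=cv2.minAreaRect(pts);print("bar c",W(r_[0],.076),np.array(r_[1])/8*1.27/417)
wc=np.argwhere(wh).mean(0)[::-1];dc=np.argwhere(dark).mean(0)[::-1]
d=W(wc,.076)-W(r_[0],.076);print("white dir",np.arctan2(d[1],d[0]))
bx=cv2.boxPoints(r_);ed=[bx[1]-bx[0],bx[2]-bx[1]];l=max(ed,key=np.linalg.norm)
d=W(np.array(r_[0])+l/2,.076)-W(np.array(r_[0])-l/2,.076);print("bar axis",np.arctan2(d[1],d[0]))
# side: roller etc. bar ends in side
print("side bar pred", [((proj(t,[.5539,.1721,.076])-[225,160])*5)])
```

```text
disc [0.54636149 0.1735306  0.036     ] diam 0.05390313164507457
ell [0.54131821 0.1757846  0.036     ] [0.03164211 0.0535689 ]
2121 843
bar c [0.53540492 0.16963998 0.076     ] [0.0416318  0.04244215]
white dir -0.44324137408609476
bar axis -0.021110206232944823
side bar pred [array([172.49716555, 274.22873679])]
```

Run:
```python
from h import *
s=shot("top");t=shot("side")
P=lambda u,v:((u+.5)/4.7-.5+245,(v+.5)/4.7-.5+162)
a,b=[onz(s,P(*p),.076) for p in((103,128),(166,133))];print("top ends",a,b,np.linalg.norm(a-b),np.arctan2(*(b-a)[[1,0]]),(a+b)/2)
S=lambda u,v:(u/5+225,v/5+160)
a,b=[onz(t,S(*p),.076) for p in((142,279),(206,264))];print("side",a,b,np.linalg.norm(a-b),np.arctan2(*(b-a)[[1,0]]),(a+b)/2)
# enlarge knob in side & top0
im=cv2.imread("pics/top0.png")[172:208,252:292];i2=crop(t,245,205,36,36,11,0)
cv2.imwrite("pics/z7.png",np.hstack([cv2.resize(im,(440,396),interpolation=cv2.INTER_CUBIC),i2]))
```

```text
top ends [0.55361315 0.19103275 0.076     ] [0.55113873 0.14884598 0.076     ] 0.042259278242016834 -1.629383222582949 [0.55237594 0.16993937 0.076     ]
side [0.56196558 0.18565769 0.076     ] [0.54848635 0.15364907 0.076     ] 0.034730993058655436 -1.9693695630325128 [0.55522596 0.16965338 0.076     ]
```

View pics/z7.png

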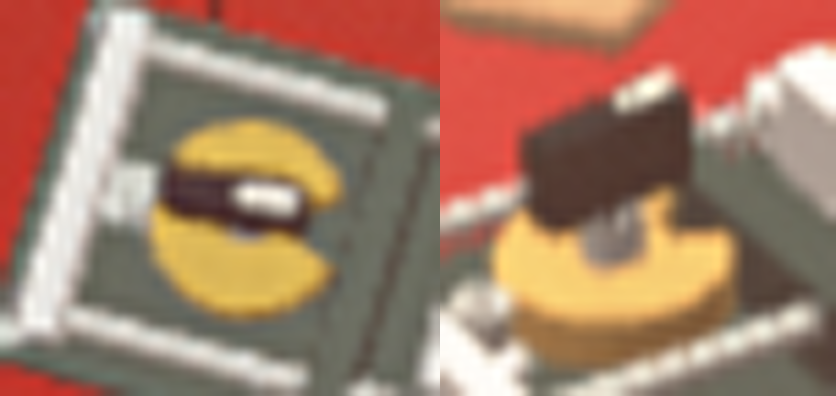

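The enlargement shows the bar centred near left-panel (234,198), with its axis sloping about 0.21 down to the right. The notch is at (330,235), facing the jaw. I'll move above the knob and turn.

>>> arm_command(plan=[{"travel": [-0.0012,-0.044,0],"yaw": 0,"gripper": 130},{"travel": [-0.0012,-0.044,0],"yaw": 0,"gripper": 130},{"travel": [0,0,0],"yaw": -0.18,"gripper": 130},{"travel": [0,0,0],"yaw": -0.18,"gripper": 130},{"travel": [0,0,0],"yaw": -0.18,"gripper": 130}])

```text
clock: 10.78
position: [0.5507, 0.1704, 0.1709]
orientation: [0.989, 0.146, -0.001, 0.0]
wrist_force: [0.2, -0.4, -0.0]
gripper_width: 0.0416
gripper_force: 0.0
```

>>> arm_command(plan=[{"travel": [0,0,0],"yaw": -0.18,"gripper": 130},{"travel": [0,0,0],"yaw": -0.18,"gripper": 130},{"travel": [0,0,0],"yaw": -0.18,"gripper": 130},{"travel": [0,0,0],"yaw": -0.18,"gripper": 130},{"travel": [0,0,0],"yaw": -0.18,"gripper": 130}])

```text
clock: 11.4
position: [0.5508, 0.1702, 0.171]
orientation: [0.827, 0.562, -0.001, -0.0]
wrist_force: [-0.4, 0.5, -0.6]
gripper_width: 0.042
gripper_force: 0.0
```

>>> arm_command(plan=[{"travel": [0,0,0.05],"yaw": -0.18,"gripper": 130},{"travel": [0,0,0],"yaw": 0,"gripper": 130},{"travel": [0,0,0],"yaw": 0,"gripper": 130}])

```text
clock: 11.78
position: [0.5515, 0.1707, 0.1226]
orientation: [0.776, 0.63, -0.0, -0.0]
wrist_force: [0.3, -0.3, 0.2]
gripper_width: 0.0421
gripper_force: 0.0
```

```bash
python3 go.py .554 .171 .048 -0.2
```

```text
t 11.775 pos [0.5515 0.1707 0.1226] yang -0.2072 zaxis [-4.e-04  4.e-04 -1.e+00] q [ 0.09  0.53 -0.65  1.86  0.4   0.89 -0.96] w 0.0421 gf 0.0 F [ 0.3 -0.3  0.2]
tool travel [0.0008 0.0025 0.0746]
yaw -0.007241800319116809
```

>>> arm_command(plan=[{"travel": [0.0008,0.002,0.025],"yaw": 0,"gripper": 130},{"travel": [0,0,0.025],"yaw": 0,"gripper": 130},{"travel": [0,0,0.024],"yaw": 0,"gripper": 130},{"travel": [0,0,0],"yaw": 0,"gripper": 130}])

```text
clock: 12.28
position: [0.5534, 0.1708, 0.0483]
orientation: [0.776, 0.631, -0.0, 0.0]
wrist_force: [-0.1, -0.1, 0.4]
gripper_width: 0.0416
gripper_force: 0.0
```

>>> arm_command(plan=[{"travel": [0,0,0],"yaw": 0,"gripper": 180},{"travel": [0,0,0],"yaw": 0,"gripper": 255},{"travel": [0,0,0],"yaw": 0,"gripper": 255},{"travel": [0,0,0],"yaw": 0,"gripper": 255}])

```text
clock: 12.78
position: [0.5539, 0.1718, 0.05]
orientation: [0.776, 0.631, 0.001, 0.0]
wrist_force: [-3.3, 0.2, 5.5]
gripper_width: 0.0132
gripper_force: 44.5
```

```bash
python3 go.py .554 .171 .048 -0.2
```

```text
t 12.775 pos [0.5539 0.1718 0.05  ] yang -0.2047 zaxis [ 0.0016  0.0012 -1.    ] q [ 0.04  0.63 -0.59  1.89  0.49  0.77 -1.03] w 0.0132 gf 44.5 F [-3.3  0.2  5.5]
tool travel [-0.0008  0.0003  0.002 ]
yaw -0.004688005889103231
```

The knob is gripped at 13.2 mm. I'll turn it counter-clockwise.

>>> arm_command(plan=[{"travel": [0,0,0],"yaw": -0.1,"gripper": 255},{"travel": [0,0,0],"yaw": -0.15,"gripper": 255},{"travel": [0,0,0],"yaw": -0.15,"gripper": 255},{"travel": [0,0,0],"yaw": -0.15,"gripper": 255},{"travel": [0,0,0],"yaw": -0.15,"gripper": 255}])

```text
clock: 13.4
position: [0.5546, 0.172, 0.0501]
orientation: [0.51, 0.86, 0.002, 0.001]
wrist_force: [-1.3, 1.5, 2.3]
gripper_width: 0.0132
gripper_force: 43.9
```

```bash
python3 go.py .554 .1715 .05
```

```text
t 13.4 pos [0.5546 0.172  0.0501] yang 0.4995 zaxis [ 0.0028  0.0018 -1.    ] q [ 0.15  0.68 -0.75  1.88  0.62  0.83 -0.43] w 0.0132 gf 43.9 F [-1.3  1.5  2.3]
tool travel [-0.0001 -0.0007  0.0001]
```

>>> arm_command(plan=[{"travel": [0,0,0],"yaw": -0.16,"gripper": 255},{"travel": [0,0,0],"yaw": -0.16,"gripper": 255},{"travel": [0,0,0],"yaw": -0.16,"gripper": 255},{"travel": [0,0,0],"yaw": -0.16,"gripper": 255},{"travel": [0,0,0],"yaw": -0.16,"gripper": 255}])

```text
clock: 14.02
position: [0.5551, 0.1725, 0.0501]
orientation: [0.135, 0.991, 0.002, 0.002]
wrist_force: [1.3, 4.6, -0.9]
gripper_width: 0.0132
gripper_force: 43.2
```

>>> arm_command(plan=[{"travel": [0,0,0],"yaw": -0.16,"gripper": 255},{"travel": [0,0,0],"yaw": -0.16,"gripper": 255},{"travel": [0,0,0],"yaw": -0.16,"gripper": 255},{"travel": [0,0,0],"yaw": -0.16,"gripper": 255},{"travel": [0,0,0],"yaw": 0,"gripper": 255}])

```text
clock: 14.65
position: [0.555, 0.1733, 0.0501]
orientation: [-0.183, 0.983, 0.002, 0.002]
wrist_force: [1.9, 4.5, -0.5]
gripper_width: 0.0131
gripper_force: 43.9
```

```bash
python3 go.py .554 .1715 .05 2.885
```

```text
t 14.65 pos [0.555  0.1733 0.0501] yang 1.9381 zaxis [ 0.0036  0.0046 -1.    ] q [ 0.34  0.82 -1.05  1.87  0.86  0.98  0.83] w 0.0131 gf 43.9 F [ 1.9  4.5 -0.5]
tool travel [ 0.0016 -0.0013  0.0001]
yaw -0.9468625379063447
```

>>> arm_command(plan=[{"travel": [0.001,-0.001,0],"yaw": -0.14,"gripper": 255},{"travel": [0,0,0],"yaw": -0.14,"gripper": 255},{"travel": [0,0,0],"yaw": -0.14,"gripper": 255},{"travel": [0,0,0],"yaw": -0.14,"gripper": 255},{"travel": [0,0,0],"yaw": 0,"gripper": 255}])

```text
clock: 15.28
position: [0.5546, 0.1736, 0.0502]
orientation: [-0.448, 0.894, 0.003, 0.004]
wrist_force: [3.6, 10.4, -4.6]
gripper_width: 0.0135
gripper_force: 45.1
```

```bash
python3 go.py .554 .1715 .05 2.885
```

```text
t 15.275 pos [0.5546 0.1736 0.0502] yang 2.4992 zaxis [ 0.0044  0.0079 -1.    ] q [ 0.39  0.88 -1.15  1.87  0.94  1.05  1.34] w 0.0135 gf 45.1 F [ 3.6 10.4 -4.6]
tool travel [ 0.0021 -0.0008  0.0002]
yaw -0.38580055390949797
```

>>> arm_command(plan=[{"travel": [-0.001,0.001,0],"yaw": -0.1,"gripper": 255},{"travel": [0,0,0],"yaw": -0.1,"gripper": 255},{"travel": [0,0,0],"yaw": -0.1,"gripper": 255},{"travel": [0,0,0],"yaw": -0.09,"gripper": 255},{"travel": [0,0,0],"yaw": 0,"gripper": 255}])

```text
clock: 15.9
position: [0.5543, 0.174, 0.0502]
orientation: [-0.612, 0.791, 0.001, 0.003]
wrist_force: [2.5, 7.9, -1.0]
gripper_width: 0.0137
gripper_force: 44.9
```

```bash
python3 go.py .554 .1715 .05 2.885;  python3 - <<'E'
from h import *
t=shot("side");s=shot("top")
a=crop(t,225,160,100,100,5,0);b=crop(s,245,160,60,100,5,0)
cv2.imwrite("pics/z8.png",np.hstack([a,b]))
E
```

```text
t 15.9 pos [0.5543 0.174  0.0502] yang 2.8873 zaxis [ 0.0038  0.0059 -1.    ] q [ 0.41  0.93 -1.21  1.87  0.99  1.1   1.7 ] w 0.0137 gf 44.9 F [ 2.5  7.9 -1. ]
tool travel [ 0.0025 -0.0004  0.0002]
yaw 0.0022894064252874102
```

View pics/z8.png

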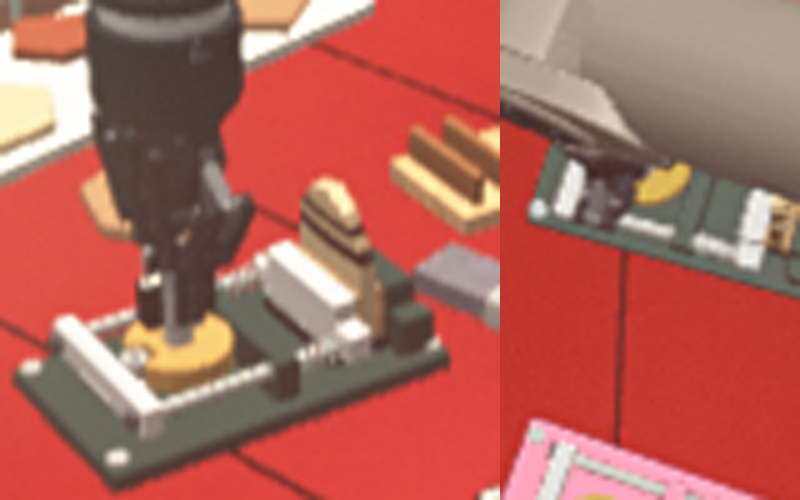

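The jaw has closed: the cross bar moved from crop (85,375) to (105,370), the roller sits in the notch and the sherd stands upright. I'll release and retreat.

>>> arm_command(plan=[{"travel": [0,0,0],"yaw": 0,"gripper": 200},{"travel": [0,0,0],"yaw": 0,"gripper": 130},{"travel": [0,0,0],"yaw": 0,"gripper": 130},{"travel": [0,0,-0.03],"yaw": 0,"gripper": 130},{"travel": [0,0,-0.05],"yaw": 0,"gripper": 130}])

```text
clock: 16.62
position: [0.5518, 0.1698, 0.1276]
orientation: [-0.611, 0.792, 0.0, -0.002]
wrist_force: [1.3, 0.1, -0.6]
gripper_width: 0.0421
gripper_force: 0.0
```

>>> arm_command(plan=[{"travel": [0,0,-0.05],"yaw": 0,"gripper": 130},{"travel": [0,0,-0.04],"yaw": 0,"gripper": 130},{"travel": [0,0,0],"yaw": 0,"gripper": 130}])

```text
clock: 17.0
position: [0.5539, 0.1719, 0.2216]
orientation: [-0.611, 0.792, -0.001, 0.003]
wrist_force: [-0.2, 0.6, 1.4]
gripper_width: 0.0419
gripper_force: 0.0
```

```bash
python3 go.py .554 .1715 .05 2.885;  python3 - <<'E'
from h import *
t=shot("side");s=shot("top")
a=crop(t,225,150,120,100,5,0)
cv2.imwrite("pics/z9.png",a)
E
```

```text
t 17.0 pos [0.5539 0.1719 0.2216] yang 2.8855 zaxis [ 0.0054  0.0013 -1.    ] q [ 0.51  0.72 -1.36  1.75  0.74  1.3   1.86] w 0.0419 gf 0.0 F [-0.2  0.6  1.4]
tool travel [0.0009 0.0007 0.1716]
yaw 0.0004929586403301656
```

View pics/z9.png

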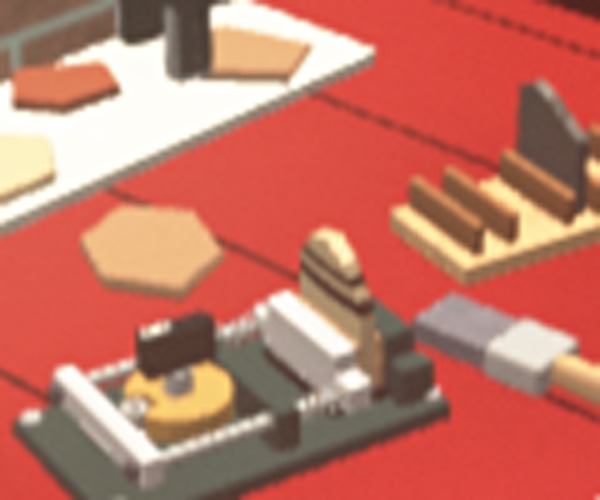

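Run:
```python
import cv2
im=cv2.imread("pics/z9.png")[:,:,::-1]
for v in range(308,345,6): print(v,[tuple(map(int,im[v,u])) for u in range(138,215,10)])
```

```text
308 [(223, 83, 72), (224, 83, 71), (223, 82, 70), (224, 80, 69), (226, 80, 70), (220, 81, 70), (193, 78, 67), (216, 80, 69)]
314 [(222, 82, 69), (223, 80, 69), (221, 76, 65), (212, 78, 67), (207, 78, 68), (162, 75, 66), (121, 72, 64), (149, 73, 64)]
320 [(226, 81, 71), (218, 76, 65), (228, 115, 101), (191, 132, 116), (124, 71, 63), (99, 73, 65), (85, 69, 62), (88, 66, 58)]
326 [(211, 90, 78), (220, 147, 131), (249, 221, 200), (192, 180, 161), (87, 67, 61), (89, 69, 62), (88, 65, 57), (81, 60, 51)]
332 [(161, 104, 92), (214, 199, 178), (226, 213, 189), (125, 111, 99), (86, 64, 56), (85, 63, 54), (84, 59, 50), (82, 57, 50)]
338 [(114, 84, 74), (144, 131, 116), (94, 76, 66), (81, 59, 51), (85, 60, 51), (82, 56, 48), (83, 58, 49), (81, 57, 48)]
344 [(99, 61, 53), (82, 60, 52), (80, 55, 46), (83, 59, 50), (83, 58, 49), (84, 59, 51), (83, 59, 50), (81, 55, 47)]
```

The white line is now on the roller's side, the jaw is closed, the sherd is upright and the gripper is clear.

```bash
python3 -c "
from bench import r
print(r.close_job())"
```

```text
the job is handed in; nothing more can be done
None
```

The cream banded sherd is upright in the clamp, rim down with the jaw closed on it. The roller is in the cam notch, the gripper is clear, and the job was handed in at about 17 s.

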